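Lock a camera housing with the matching pin spanner

ROBOT

A 6-joint arm with a two-finger parallel gripper is mounted at the origin on the work surface. World frame = base frame: x ahead of the robot, y to its left, z up, the work surface at z = 0. Lengths are in m, angles in rad, forces in N, time in s.
With the tool pointing down it reaches from about 0.3 to 0.775 m from the base axis. Payload 14.6 kg.
Tool frame: the origin (TCP) lies at the very end of the fingers, on their centre line; the grasp point (between the pads) lies 19 mm behind it; z points along the fingers, x is the direction in which the jaws open and shut, and the axes are right-handed (so a half turn about z gives the same grasp; the last joint's range is limited). The gripper opens to 94 mm and grips with 3 to 60 N. Pads are 16 mm wide; open, the fingers measure 119 mm over their backs; the gripper's body (75 mm by 177 mm) begins 78 mm behind the grasp point.
Start: joints at [-1.24, 0.3, 1.521, -0, 1.321, -0.067], TCP at [0.213, -0.507, 0.205] pointing down, gripper open.
Joint ranges: [-3.03, 3.03], [-0.79, 2.21], [0.23, 2.52], [-1.04, 4.18], [0, 3.07], [-2.55, 2.55]. Speed limits (rad/s): [2.22, 2.22, 2.57, 3.14, 3.14, 3.14].

INTERFACE

Orientations are given as [roll, pitch, yaw] about the fixed x, y, z axes, in that order (R = Rz(yaw) Ry(pitch) Rx(roll)).
In Python, from station import ctrl gives the robot as it stands.
- The arm moves only by the shell command python3 -m inch 'ROWS' [FORCE]. ROWS is JSON, one flat list of numbers, 7 for each row, row after row: the shift along the tool's x, y, z in cm, then the turn, a rotation vector about the tool's x, y, z in rad, then the opening, from 0 (shut) to 1 (fully open). In form: [tx, ty, tz, wx, wy, wz, claw, tx, ty, tz, wx, wy, wz, claw, ...]. A call has 1 to 20 rows; each row shifts and turns the commanded pose from where the row before left it, along the tool's axes as they then stand; what a row does not reach is not made up. A row lasts 1/8 s, in which the tool goes at most 62.5 mm and 10.7 degrees, less where a joint would pass 70% of its speed; a pose out of reach is approached as far as the arm can. A call is refused whole if a number of a shift passes 6.25 or a number of a turn 0.188, either way. A call with a gripper value outside its range is refused whole. The fingers move at their own pace and stop on an object; FORCE is the grip in N (left out, the last holds). Time passes only in rows, so rows that do not move let the fingers close. It gives the time, the measured TCP pose, the force and the opening at its end, in the units of the state.
- ctrl.get_obs(): the state, without advancing time (a new reading comes with each control period).
- ctrl.camera(name): name is "scene" or "top" or "wrist"; returns (picture, depth): 400x640x3 uint8, red, green, blue; 400x640 float32, m along the optical axis (not along the pixel's ray), 0 where there is no reading.
- ctrl.camera_params(name): a dict with "vertical_fov" (degrees; the focal length in pixels is half the picture's height over the tangent of half this angle, whatever the lens; pixels are square), "cx", "cy" (the principal point, pixels), "distortion" ([k1, k2, p1, p2, k3] as OpenCV has them; the pictures are not rectified), "camera_from_world" (4x4, takes a point from world to camera coordinates); the wrist camera has in their place "mount" (4x4, takes a point from camera to tool coordinates, whose origin is the TCP and whose axes are the tool frame's). Camera axes: x right, y down, z forward; pixel columns grow to the right and rows downward; lengths in m; the calibration is good to about 2 mm. A picture is of the moment at which its call begins: read the wrist's pose just before it. camera_params takes no time and is no camera call.
- ctrl.hand_in(): hands the job in, once; it reports no verdict.
Trained networks look in the newest picture that a camera, given by its name, has taken for a name from the list of things; names that differ only in an ending like _2 or _b are one class to them, and where a whole thing is asked for, a point or a joint stands for the part that bears it (a point fixed in the world has none). Each returns a list of dicts, best first, with "score" (0 to 1); they miss things now and then, are a little off and sometimes report something else, mostly with a low value. They report only what shows in the picture. A call takes as long as a camera call. They do not tell look-alikes from the thing itself.
- ctrl.spot_in(camera, label): "bbox" ([centre column, centre row, width, height] in pixels, round what is visible of it).
- ctrl.place_of(camera, label): "centre" ([column, row] in pixels: a listed point, or the origin of a listed thing).
The state is a dict: "time_s": time; "qpos": joint angles; "joint_vel": joint speeds; "tau": joint torques, N m; "ee_pos": TCP position; "eef_rot": TCP orientation; "force": force on the tool from outside, world axes, zero at the start; "moment": the same for the moment, N m; "grip_width": finger opening in m.
Only numpy, scipy, OpenCV 4.12 (cv2) and the standard library are available. Lean on these libraries where they do the work, as an engineer would, in place of code of your own. Each camera call takes 0.05 s, during which the arm holds its last target. There are 200 camera calls.

TASK

Take the pin spanner whose two pins fit the lock ring of the camera housing, put both pins fully down in the ring's two holes, and only then turn the ring with it clockwise (seen from above) until it comes to its stop. Then lift the spanner out and lay it back flat on the rest it came from, leaving the narrower spanner, the circuit board and the lens cover as they are.

Things in the scene. Friction and masses are not known exactly. Their poses are not given: they have to be found in the camera images.
- ring (a joint): Lock ring on top of the camera housing: bright steel, 96 mm across, 12 mm high, vertical axis. 0 = open, grows clockwise seen from above, hard stop at 1.10 rad (locked); starts between 0 and 0.3. Takes about 0.25 N m to turn, stays where it is left. A small tab on its rim beside hole 0 turns from one raised mark on the housing to the other.
- housing: Camera housing: aluminium cylinder 116 mm across on a 130 mm square, 12 mm thick dark plate bolted to the bench. Origin on the bench, on the ring's axis; z up. Ring top 74 mm above the bench; the round lens window inside the ring (34 mm across) is 3 mm below the ring top.
- ring_top (a point): Centre of the lock ring, on its axis, level with its top face (74 mm above the bench). x axis points from the centre to hole 0 and turns with the ring; z up.
- hole_0 (a point): Centre of the mouth of one hole in the lock ring's top face: round, 12 mm across, 12 mm deep, 32 mm from the ring's axis. Axes as ring_top.
- hole_1 (a point): Centre of the mouth of the other, like hole, diametrically opposite (64 mm between hole centres). Either pin may go in either hole.
- wide_grip (a point): Wide pin spanner (the one that fits): on its handle, 90 mm from the head's centre, half-way up, near the balance point. The handle is a straight steel bar 16 mm wide, 18 mm high, from 10 to 190 mm behind the head's centre. x axis along the handle towards the head, y across, z up. Underside 9 mm below this point. Mass about 0.35 kg.
- pin_a (a point): Tip of one pin of the wide spanner: 8 mm diameter, standing 9 mm down from the underside of the head, 32 mm to the +y side of the head's centre.
- pin_b (a point): Tip of the other pin, the same, 32 mm to the -y side (64 mm between pins).
- rest_wide: Black plastic rest, fixed to the bench, carrying the wide spanner. Origin: centre of its underside; x along the handle, to the head. Base 120 x 76 x 6 mm; two cross ribs 12 mm thick at x = -50 and +50 mm, tops 26 mm up, carry the handle; lugs at the rib ends rise 10 mm more, 30 mm apart. At the start wide_grip is over the origin, 35 mm above the bench, pins hanging free beyond the rest.
- narrow_grip (a point): Narrow pin spanner, same point as wide_grip: same shape but a head 64 mm wide with pins only 42 mm apart, which does not fit the ring. Lies on its own rest, of the same kind; which rest stands left and which right varies. Leave it alone.
- board_mid (a point): Loose green circuit board, 80 x 130 mm, 14 mm high, lying at the back of the bench; its centre. Leave it alone.
- cover_mid (a point): Loose round aluminium lens cover, 72 mm across, 22 mm high, lying at the back of the bench; its centre. Leave it alone.
- wide_head (a point): Wide spanner: centre of its head, on the underside (90 mm from wide_grip along x, 9 mm lower). The head is a crossbar 86 mm wide, 24 mm long, 10 mm thick, square to the handle (a T), its underside level with the handle's. Axes as wide_grip.
There are look-alikes about, which are no part of the job. What is shaped like the rest_wide but blue or purple is not meant.

How it is judged:
By the outcome, as a careful person would: the job done as asked, in the order asked, and still so for the second after the job is handed in, with the robot touching nothing.
It also fails if it takes over 53 s, if anything falls off the work surface, if the arm or the gripper's body presses on something with over 40 N, if the wrist force passes 120 N, or if a joint passes its speed limit or range.

## Working session

There is one attempt and no reset: what is moved stays moved. The work goes in short steps, Python scripts to look and compute and a shell command to move; the robot and the scene stay as the last step left them, time stands still between calls to the robot, and variables do not carry over. Pictures are saved under pics/ and viewed, about 8 in all and at most 12, crops included, and the job is handed in when it is done.

```bash
ls; mkdir -p pics
cat > h.py <<'E'
import numpy as np, cv2
from station import ctrl
from scipy.spatial.transform import Rotation as R
def K(p):
    f=200/np.tan(np.radians(p["vertical_fov"])/2)
    return np.array([[f,0,p["cx"]],[0,f,p["cy"]],[0,0,1.]]),np.array(p["distortion"],float)
def T_cw(name,obs=None):
    p=ctrl.camera_params(name)
    if "mount" in p:
        o=obs or ctrl.get_obs(); T=np.eye(4); T[:3,:3]=R.from_euler('xyz',o["eef_rot"]).as_matrix(); T[:3,3]=o["ee_pos"]
        return T@np.array(p["mount"])
    return np.linalg.inv(np.array(p["camera_from_world"]))
def px_z(name,uv,z,obs=None):
    "pixel ray meets plane at height z"
    k,d=K(ctrl.camera_params(name)); T=T_cw(name,obs)
    n=cv2.undistortPoints(np.array(uv,float).reshape(-1,1,2),k,d).reshape(-1,2)
    r=np.c_[n,np.ones(len(n))]@T[:3,:3].T; c=T[:3,3]
    return c+r*((z-c[2])/r[:,2])[:,None]
def proj(name,P,obs=None):
    k,d=K(ctrl.camera_params(name)); T=np.linalg.inv(T_cw(name,obs))
    return cv2.projectPoints(np.array(P,float).reshape(-1,1,3),cv2.Rodrigues(T[:3,:3])[0],T[:3,3],k,d)[0].reshape(-1,2)
def cloud(name,depth,obs=None):
    k,d=K(ctrl.camera_params(name)); T=T_cw(name,obs)
    v,u=np.mgrid[:400,:640]; n=cv2.undistortPoints(np.stack([u,v],-1).reshape(-1,1,2).astype(float),k,d).reshape(400,640,2)
    P=np.dstack([n*depth[...,None],depth]); return P@T[:3,:3].T+T[:3,3]
def save(img,f): cv2.imwrite('pics/'+f,img[...,::-1])
E
cat > a.py <<'E'
from h import *
o=ctrl.get_obs(); print(o)
a,d=ctrl.camera("top"); 
for l,z in [("wide_grip",.035),("narrow_grip",.035),("wide_head",.026),("pin_a",.017),("pin_b",.017),("ring_top",.074),("hole_0",.074),("hole_1",.074),("rest_wide",0),("board_mid",.01),("cover_mid",.01)]:
    for r in ctrl.place_of("top",l)[:3]: print(l,round(r["score"],2),np.round(r["centre"],1),px_z("top",r["centre"],z).round(4)[0])
save(a,"top.png"); np.save("topd.npy",d)
E
python3 a.py
```

```text
pics
{'time_s': 0.0, 'qpos': array([-1.23958032e+00,  3.00490728e-01,  1.52156715e+00, -2.22140475e-05,
        1.32070527e+00, -6.65751027e-02]), 'joint_vel': array([-0.0007201 ,  0.00047617,  0.00158738,  0.00106802, -0.00025285,
        0.00053312]), 'tau': array([-6.75796782e-04, -5.31808412e+01, -3.52740920e+01,  7.08032283e-02,
        2.43821600e-02, -1.43544225e-04]), 'ee_pos': array([ 0.21298056, -0.50680761,  0.20488146]), 'eef_rot': array([-3.14153625e+00,  1.16934021e-03, -1.17299967e+00]), 'force': array([-0.58524493, -0.26347913, -0.09821354]), 'moment': array([-0.0334936 , -0.00974594,  0.06106039]), 'grip_width': 0.09367642975016359}
wide_grip 0.96 [243.4 214.9] [0.5073 0.3011 0.035 ]
narrow_grip 0.8 [428.  218.9] [ 0.4889 -0.3015  0.035 ]
narrow_grip 0.5 [330.7 131.2] [0.786  0.0134 0.035 ]
wide_head 0.71 [253.1 192.6] [0.582  0.2712 0.026 ]
wide_head 0.22 [335.6 176. ] [ 0.6353 -0.0011  0.026 ]
pin_a 0.84 [247.1 188.5] [0.5973 0.2925 0.017 ]
pin_a 0.82 [263.3 194.6] [0.5764 0.2385 0.017 ]
pin_b 0.84 [247.1 188.5] [0.5973 0.2925 0.017 ]
pin_b 0.82 [263.3 194.6] [0.5764 0.2385 0.017 ]
ring_top 0.68 [345.6 183.5] [ 0.6013 -0.0304  0.074 ]
hole_0 0.86 [336.9 176.6] [ 0.624  -0.0029  0.074 ]
hole_0 0.83 [349.5 194.5] [ 0.5656 -0.0423  0.074 ]
hole_1 0.86 [336.9 176.6] [ 0.624  -0.0029  0.074 ]
hole_1 0.83 [349.5 194.5] [ 0.5656 -0.0423  0.074 ]
rest_wide 0.97 [296.9 242.5] [0.4184 0.1285 0.    ]
rest_wide 0.92 [247.2 214. ] [0.5142 0.2935 0.    ]
rest_wide 0.89 [235.8 285.6] [0.2785 0.3293 0.    ]
board_mid 0.88 [329.9 127.7] [0.8056 0.015  0.01  ]
cover_mid 0.77 [272.3 138.8] [0.7683 0.2104 0.01  ]
cover_mid 0.32 [245.  215.3] [0.5088 0.2994 0.01  ]
```

```bash
python3 -c "
from h import *
print(T_cw('top').round(3)); print(np.array(ctrl.camera_params('wrist')['mount']).round(3))
print(K(ctrl.camera_params('top')),K(ctrl.camera_params('wrist')))"
```

```text
[[-0.009 -0.99   0.141  0.331]
 [-1.     0.008 -0.01   0.073]
 [ 0.009 -0.141 -0.99   1.598]
 [ 0.     0.     0.     1.   ]]
[[ 1.    -0.001 -0.001 -0.001]
 [ 0.001  0.961  0.275 -0.08 ]
 [ 0.    -0.275  0.961 -0.179]
 [ 0.     0.     0.     1.   ]]
(array([[484.16195265,   0.        , 318.20474027],
       [  0.        , 484.16195265, 200.50441227],
       [  0.        ,   0.        ,   1.        ]]), array([-0.13413906,  0.        ,  0.        ,  0.        ,  0.        ])) (array([[308.85491783,   0.        , 322.39890419],
       [  0.        , 308.85491783, 193.88587121],
       [  0.        ,   0.        ,   1.        ]]), array([-0.05588999,  0.        ,  0.        ,  0.        ,  0.        ]))
```

View pics/top.png

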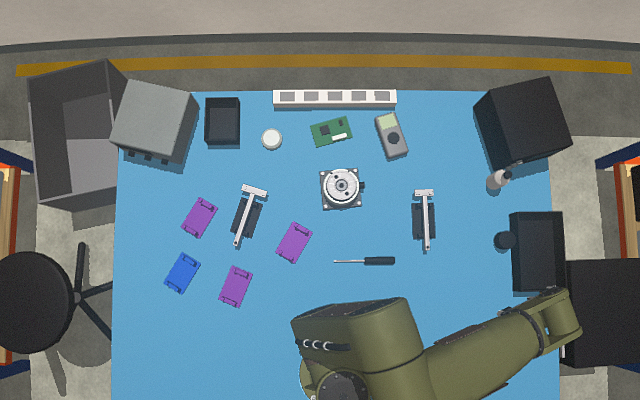

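The left spanner at about (247,213) has a head about 28 px wide, near 86 mm. The right one at about (425,220) has a head about 21 px wide, near 64 mm. The blue and purple empty rests at (200,217), (294,243), (182,272) and (236,286) are look-alikes. The lock ring is at about (342,186). I'll check the choice in a crop with depth and work out the first approach.

```bash
cat >> h.py <<'E'
def twist(start,goal,n):
    "start/goal = x,y,z,yaw (tool down). constant row (cm,rad) repeated n times"
    dy=(goal[3]-start[3]+np.pi)%(2*np.pi)-np.pi
    w=-dy/n
    M=lambda y: np.array([[np.cos(y),np.sin(y)],[np.sin(y),-np.cos(y)]])
    A=sum(M(start[3]-k*w) for k in range(n))
    p=np.linalg.solve(A,np.array(goal[:2])-start[:2])
    q=np.array(start[:2],float); rr=[]
    for k in range(n): q=q+M(start[3]-k*w)@p; rr.append(np.hypot(*q))
    print("row cm",(p*100).round(3),"z",round(-(goal[2]-start[2])/n*100,3),"wz",round(w,4),"n",n,"radius %.3f-%.3f"%(min(rr),max(rr)),"q1 end %.2f q6 end %.2f"%(np.arctan2(goal[1],goal[0]),np.arctan2(goal[1],goal[0])-goal[3]))
def here(o=None):
    o=o or ctrl.get_obs(); return [*o["ee_pos"],o["eef_rot"][2]]
E
python3 - <<'E'
from h import *
a=cv2.imread('pics/top.png'); d=np.load('topd.npy'); P=cloud('top',d)
c=lambda x,y:cv2.resize(a[y-45:y+45,x-45:x+45],(380,380),interpolation=cv2.INTER_CUBIC)
cv2.imwrite('pics/crop.png',np.hstack([c(247,213),c(425,220)]))
for (x,y) in [(.52,.295),(.5,-.30)]:
    m=(abs(P[...,0]-x)<.16)&(abs(P[...,1]-y)<.1)&(P[...,2]>.03)&(P[...,2]<.06); q=P[m]; h=q[:,:2]; c0=h.mean(0)
    u,s,v=np.linalg.svd(h-c0); ax=v[0]*np.sign(v[0][0]); t=(h-c0)@ax; w=(h-c0)@[-ax[1],ax[0]]
    print(len(q),c0,np.degrees(np.arctan2(ax[1],ax[0])),"along",t.min(),t.max(),"head width",np.ptp(w[t>t.max()-.03]))
m=(np.hypot(P[...,0]-.595,P[...,1]+.025)<.08)&(P[...,2]>.068)&(P[...,2]<.085); q=P[m]; print(len(q),q.min(0),q.max(0),q.mean(0))
twist(here(),[.507-.03,.301+.01,.16,1.2],24)
twist(here(),[.48,.31,.16,1.2],28)
E
```

```text
525 [0.52433892 0.28841862] -18.530412317198397 along -0.12310684796806083 0.07919569684703073 head width 0.08644964696167992
490 [ 0.5044544  -0.29060271] 1.0550006456346621 along -0.1175789229297656 0.08501214816395572 head width 0.06590063861708693
606 [ 0.54887902 -0.06382717  0.0680248 ] [0.64314371 0.03227322 0.08327344] [ 0.59712367 -0.01623174  0.07314861]
row cm [ 1.249 -4.408] z 0.189 wz -0.0989 n 24 radius 0.564-0.649 q1 end 0.58 q6 end -0.62
row cm [ 1.112 -3.767] z 0.162 wz -0.0848 n 28 radius 0.562-0.650 q1 end 0.57 q6 end -0.63
```

View pics/crop.png

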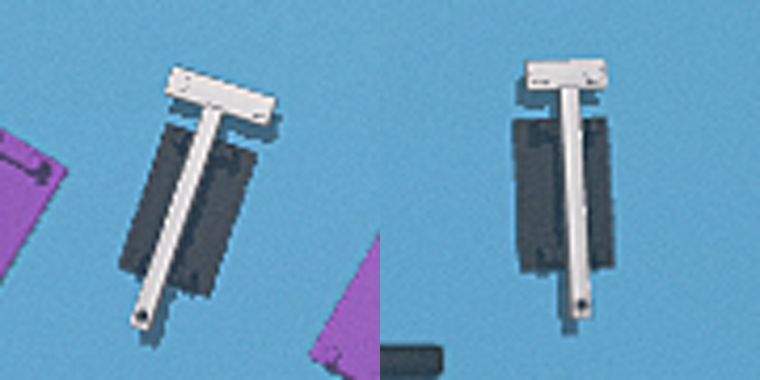

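The crop confirms it. The left spanner, at about (200,200) in the crop, has an 86 mm head and lies on a black rest, so it is the wide one. The right one measures 66 mm. Now to hover over the left spanner.

```bash
python3 -m inch '[1.11,-3.77,0.16,0,0,-0.085,1, 1.11,-3.77,0.16,0,0,-0.085,1, 1.11,-3.77,0.16,0,0,-0.085,1, 1.11,-3.77,0.16,0,0,-0.085,1, 1.11,-3.77,0.16,0,0,-0.085,1, 1.11,-3.77,0.16,0,0,-0.085,1, 1.11,-3.77,0.16,0,0,-0.085,1, 1.11,-3.77,0.16,0,0,-0.085,1, 1.11,-3.77,0.16,0,0,-0.085,1, 1.11,-3.77,0.16,0,0,-0.085,1, 1.11,-3.77,0.16,0,0,-0.085,1, 1.11,-3.77,0.16,0,0,-0.085,1, 1.11,-3.77,0.16,0,0,-0.085,1, 1.11,-3.77,0.16,0,0,-0.085,1]' && python3 -m inch '[1.11,-3.77,0.16,0,0,-0.085,1, 1.11,-3.77,0.16,0,0,-0.085,1, 1.11,-3.77,0.16,0,0,-0.085,1, 1.11,-3.77,0.16,0,0,-0.085,1, 1.11,-3.77,0.16,0,0,-0.085,1, 1.11,-3.77,0.16,0,0,-0.085,1, 1.11,-3.77,0.16,0,0,-0.085,1, 1.11,-3.77,0.16,0,0,-0.085,1, 1.11,-3.77,0.16,0,0,-0.085,1, 1.11,-3.77,0.16,0,0,-0.085,1, 1.11,-3.77,0.16,0,0,-0.085,1, 1.11,-3.77,0.16,0,0,-0.085,1, 1.11,-3.77,0.16,0,0,-0.085,1, 1.11,-3.77,0.16,0,0,-0.085,1,0,0,0,0,0,0,1,0,0,0,0,0,0,1]'
cat > b.py <<'E'
from h import *
import sys
o=ctrl.get_obs(); print(here(o))
a,d=ctrl.camera("wrist"); save(a,sys.argv[1]); np.save('w.npy',d)
for l,z in [("wide_grip",.035),("wide_head",.026),("pin_a",.017),("rest_wide",0)]:
    for r in ctrl.place_of("wrist",l)[:2]: print(l,round(r["score"],2),np.round(r["centre"],1),px_z("wrist",r["centre"],z,o).round(4)[0])
P=cloud('wrist',d,o)
m=(abs(P[...,0]-.52)<.16)&(abs(P[...,1]-.29)<.12)&(P[...,2]>.039)&(P[...,2]<.052); q=P[m]; h=q[:,:2]
(c,(w_,h_),an)=cv2.minAreaRect((h*1000).astype(np.float32)); print("rect",c,w_,h_,an)
ax=np.array([np.cos(-.34),np.sin(-.34)])
for _ in range(8):
    n=np.array([-ax[1],ax[0]]); t=h@ax; w=h@n
    k=(t<t.max()-.04); f=np.polyfit(t[k],w[k],1); kk=k&(abs(np.polyval(f,t)-w)<.012); f=np.polyfit(t[kk],w[kk],1)
    r=np.arctan(f[0]); ax=R.from_euler('z',r).as_matrix()[:2,:2]@ax
n=np.array([-ax[1],ax[0]]); t=h@ax; w=h@n; hm=t>t.max()-.02
tf=np.percentile(t,99.7); print("axis deg",np.degrees(np.arctan2(ax[1],ax[0])),"off",np.median(w[kk]),"width handle",np.ptp(np.percentile(w[kk],[1,99])),"head",np.ptp(np.percentile(w[hm],[1,99])),"head mid",(w[hm].min()+w[hm].max())/2,"z",np.median(q[kk,2]),"len",np.ptp(t))
print("grip",ax*(tf-.012-.09)+n*np.median(w[kk]), "if len seen")
E
python3 b.py w1.png
```

```text
time_s: 2.35
ee_pos: [0.6219, -0.1863, 0.1828]
eef_rot: [-3.142, 0.0, 0.02]
force: [-0.2, 0.3, 0.1]
grip_width: 0.0941
time_s: 4.35
ee_pos: [0.477, 0.31, 0.1608]
eef_rot: [3.141, -0.0, 1.206]
force: [0.2, 0.2, 0.7]
grip_width: 0.0938
[np.float64(0.4769846463902545), np.float64(0.30996930643695764), np.float64(0.16076875885150627), np.float64(1.2060403709322856)]
wide_grip 0.62 [324.4 210.9] [0.5011 0.3038 0.035 ]
wide_head 0.85 [323.9 285.8] [0.5897 0.2696 0.026 ]
pin_a 0.81 [298.4 280.7] [0.5778 0.2418 0.017 ]
pin_a 0.55 [351.8 279. ] [0.5983 0.3017 0.017 ]
rest_wide 0.89 [454.8 157.7] [0.5061 0.4583 0.    ]
rest_wide 0.84 [168.4 185.6] [0.4199 0.143  0.    ]
rect (501.456298828125, 299.4635314941406) 70.9296646118164 192.35934448242188 72.23463439941406
axis deg -18.39241167552973 off 0.4426507162989715 width handle 0.01564561709152057 head 0.05329462551063546 head mid 0.44342621645826463 z 0.04316241478662189 len 0.19280047633172415
grip [0.48224925 0.30612747] if len seen
```

View pics/w1.png

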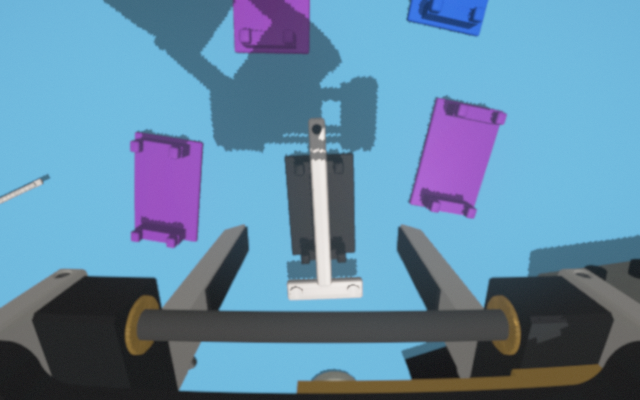

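The wrist view shows the wide spanner centred: handle at (320,205), head at (325,289), pin marks at (298,290) and (351,289), on the black rest. Handle axis −18.4° from the handle edges and −18.9° from the pins, so the two agree. The grip point comes out at (0.5036, 0.299). Descending to it.

```bash
python3 -m inch '[-0.03,0.96,1,0,0,-0.015,1, -0.03,0.96,1,0,0,-0.015,1, -0.03,0.95,1,0,0,-0.014,1, 0,0,1.2,0,0,0,1, 0,0,1.2,0,0,0,1, 0,0,1.2,0,0,0,1, 0,0,1.2,0,0,0,1, 0,0,1.2,0,0,0,1, 0,0,1.2,0,0,0,1, 0,0,1.2,0,0,0,1, 0,0,1.2,0,0,0,1, 0,0,1.2,0,0,0,1, 0,0,0.7,0,0,0,1, 0,0,0,0,0,0,1, 0,0,0,0,0,0,1]' && python3 -m inch '[0,0,0,0,0,0,0, 0,0,0,0,0,0,0, 0,0,0,0,0,0,0, 0,0,0,0,0,0,0,0,0,0,0,0,0,0,0,0,0,0,0,0,0,0,0,0,0,0,0,0]' 50
python3 - <<'E'
from h import *
o=ctrl.get_obs(); print(o['time_s'],np.round(here(o),4),o['eef_rot'],o['force'].round(2),o['moment'].round(3),o['grip_width'])
E
```

```text
time_s: 6.48
ee_pos: [0.5034, 0.2997, 0.016]
eef_rot: [3.141, -0.0, 1.251]
force: [0.2, 0.6, -0.5]
grip_width: 0.094
time_s: 7.35
ee_pos: [0.5032, 0.2996, 0.0156]
eef_rot: [-3.142, 0.0, 1.251]
force: [0.0, 0.2, 0.9]
grip_width: 0.0273
7.35 [0.5032 0.2996 0.0156 1.251 ] [-3.14157077e+00  1.66277438e-05  1.25100415e+00] [0.   0.19 0.95] [ 0.006 -0.089  0.007] 0.0272805508446437
```

```bash
python3 -m inch '[0,0,0,0,0,0,0, 0,0,0,0,0,0,0, 0,0,0,0,0,0,0, 0,0,0,0,0,0,0]' 50
python3 -m inch '[0,0,-0.3,0,0,0,0, 0,0,-0.7,0,0,0,0, 0,0,-1.5,0,0,0,0, 0,0,-1.5,0,0,0,0,0,0,-1.5,0,0,0,0, 0,0,-1.5,0,0,0,0,0,0,-1.5,0,0,0,0,0,0,-1.5,0,0,0,0, 0,0,-2,0,0,0,0, 0,0,-2,0,0,0,0, 0,0,0,0,0,0,0,0,0,0,0,0,0,0]'
python3 - <<'E'
from h import *
o=ctrl.get_obs(); print(o['time_s'],np.round(here(o),4),o['eef_rot'],o['force'].round(2),o['moment'].round(3),o['grip_width'])
E
```

```text
time_s: 7.85
ee_pos: [0.5032, 0.2996, 0.0157]
eef_rot: [-3.142, 0.0, 1.251]
force: [-0.8, -0.9, 0.5]
grip_width: 0.0159
time_s: 9.35
ee_pos: [0.5029, 0.2994, 0.1549]
eef_rot: [-3.141, 0.001, 1.251]
force: [0.1, 0.9, -3.3]
grip_width: 0.0159
9.35 [0.5029 0.2994 0.1549 1.251 ] [-3.14085057e+00  7.60111474e-04  1.25100466e+00] [ 0.13  0.91 -3.3 ] [ 0.072 -0.064  0.014] 0.015887301626813774
```

Grasped with a 15.9 mm opening, and the wrist carries 3.3 N, which matches 0.35 kg. The taught rest pose is TCP (0.5032, 0.2996, 0.0157), yaw 1.251. Next I'll view the ring from beside it.

```bash
python3 -c "
from h import *
twist(here(),[.664,.0175,.155,.59],10)"
```

```text
row cm [-1.392  3.   ] z -0.001 wz 0.0661 n 10 radius 0.595-0.664 q1 end 0.03 q6 end -0.56
```

```bash
python3 -m inch '[-1.39,3,0,0,0,0.066,0, -1.39,3,0,0,0,0.066,0, -1.39,3,0,0,0,0.066,0, -1.39,3,0,0,0,0.066,0, -1.39,3,0,0,0,0.066,0, -1.39,3,0,0,0,0.066,0, -1.39,3,0,0,0,0.066,0, -1.39,3,0,0,0,0.066,0, -1.39,3,0,0,0,0.066,0, -1.39,3,0,0,0,0.066,0, 0,0,0,0,0,0,0, 0,0,0,0,0,0,0]'
python3 - <<'E'
from h import *
o=ctrl.get_obs(); print(here(o))
a,d=ctrl.camera("wrist"); save(a,'w2.png'); np.save('w2.npy',d); np.save('w2o.npy',o,allow_pickle=True)
for l,z in [("ring_top",.074),("hole_0",.074)]:
    for r in ctrl.place_of("wrist",l)[:3]: print(l,round(r["score"],2),np.round(r["centre"],1),px_z("wrist",r["centre"],z,o).round(4)[0])
P=cloud('wrist',d,o); m=(np.hypot(P[...,0]-.596,P[...,1]+.016)<.06)&(abs(P[...,2]-.074)<.003)
q=P[m]; print(m.sum(),q.min(0),q.max(0))
E
```

```text
time_s: 10.85
ee_pos: [0.6642, 0.0183, 0.1548]
eef_rot: [-3.141, 0.001, 0.592]
force: [-0.2, -0.2, -3.3]
grip_width: 0.0157
[np.float64(0.664216427403781), np.float64(0.01825398255078179), np.float64(0.1547679786971996), np.float64(0.5916869507685303)]
ring_top 0.69 [242.7 196. ] [ 0.6034 -0.0164  0.074 ]
hole_0 0.86 [201.3 187.9] [ 0.5692 -0.0304  0.074 ]
hole_0 0.82 [276.6 193.5] [0.627  0.0022 0.074 ]
7371 [ 0.55130096 -0.06125787  0.07100291] [0.64690437 0.03308726 0.07568627]
```

View pics/w2.png

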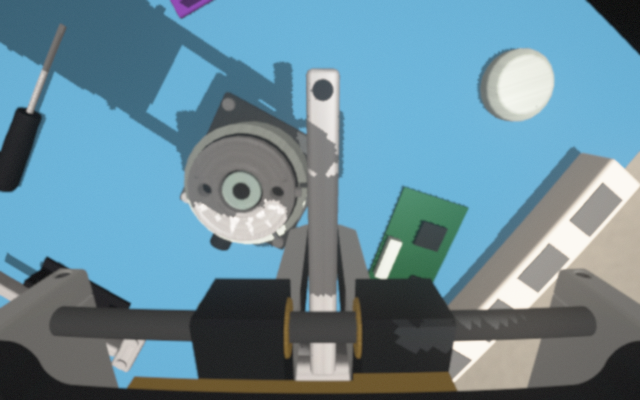

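The ring is at (241,190), with holes near (204,187) and (277,191). The handle tail end is near (322,70). I'll zoom in to refine the holes and the tail edge.

```bash
cat > c.py <<'E'
from h import *
a=cv2.imread('pics/w2.png'); o=np.load('w2o.npy',allow_pickle=True).item(); g=cv2.cvtColor(a,cv2.COLOR_BGR2GRAY)
cv2.imwrite('pics/c2.png',cv2.resize(a[140:250,178:308],None,fx=6,fy=5.4,interpolation=cv2.INTER_CUBIC))
G=cv2.GaussianBlur(g,(0,0),.7).astype(float); H=[]
for (u,v) in [(203.5,187.5),(277,191)]:
    uu,vv=np.meshgrid(np.arange(u-9,u+10).round().astype(int),np.arange(v-9,v+10).round().astype(int)); W=G[vv,uu]
    th=(W.min()+np.median(W))/2; n,lab,st,ce=cv2.connectedComponentsWithStats((W<th).astype(np.uint8)); i=lab[9-2:9+3,9-2:9+3]; i=np.bincount(i[i>0]).argmax()
    c=ce[i]+[uu[0,0],vv[0,0]]; H.append(px_z('wrist',c,.074,o)[0]); print("hole",c.round(2),st[i],H[-1].round(4),W.min(),np.median(W))
H=np.array(H); print("mid",H.mean(0),"dist",np.linalg.norm(H[1]-H[0]),"ang",np.arctan2(*(H[1]-H[0])[1::-1]))
# ring outer circle from depth
P=cloud('wrist',np.load('w2.npy'),o)
m=(np.hypot(P[...,0]-.598,P[...,1]+.015)<.06)&(abs(P[...,2]-.0735)<.0035); q=P[m][:,:2]
hull=cv2.convexHull((q*1e4).astype(np.float32)); print("ring circle",cv2.minEnclosingCircle(hull), "top z",np.median(P[m][:,2]))
col=G[50:110,322]; print("tail col",col.round()[10:45].astype(int))
for z in (.1748+.009-.001,): print("tail @70",[px_z('wrist',[322,v],z,o)[0].round(4).tolist() for v in (69,71)])
yw=here(o)[3]; ty=np.array([np.sin(yw),-np.cos(yw)])
z=o['ee_pos'][2]+.028; 
for v in (67,68,69,70,71): print(v,((px_z('wrist',[322,v],z,o)[0][:2]-o['ee_pos'][:2])@ty).round(4))
print("tail depth z",P[85:100:5,312,2],P[80:100:5,333,2])
E
python3 c.py
```

```text
hole [206.3  188.17] [ 9  5  8 10 60] [ 0.5731 -0.0282  0.074 ] 53.0 114.0
hole [277.18 191.08] [ 4  5 11  9 80] [0.6263 0.0043 0.074 ] 53.0 114.0
mid [ 0.5996693  -0.01191355  0.074     ] dist 0.06236313036631506 ang 0.5485456692914853
ring circle ((6016.1181640625, -137.55645751953125), 503.925537109375) top z 0.07302479650992577
tail col [163 163 164 164 164 163 161 157 155 163 181 198 212 220 224 226 224 214
 184 141 102  82  77  77  77  77  77  77  77  77  77  78  78  78  78]
tail @70 [[0.61, 0.0994, 0.1828], [0.6105, 0.0986, 0.1828]]
67 -0.0984
68 -0.098
69 -0.0976
70 -0.0971
71 -0.0967
tail depth z [0.18413508 0.18300798 0.1820203 ] [0.18273239 0.18210711 0.18333428 0.18296166]
```

View pics/c2.png

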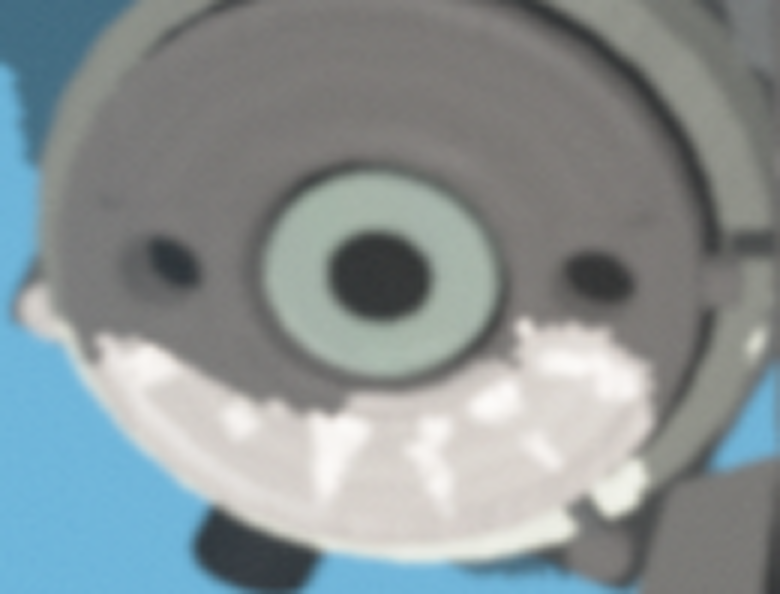

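The crop shows the left hole mouth centred near px (205,188.7), the right near (276.8,190.9), and the window centre near (241.5,190.4). The tail edge and the network's head point disagree by 2 mm along the handle, so I'll cross-check on the first wrist picture.

Run:
```python
from h import *
o=np.load('w2o.npy',allow_pickle=True).item()
h=px_z('wrist',[[205,188.7],[276.8,190.9]],.074,o); w=px_z('wrist',[241.5,190.4],.071,o)[0]
print("holes",h.round(4).tolist(),"mid",h.mean(0).round(4),"dist",np.linalg.norm(h[1]-h[0]),"ang",np.arctan2(*(h[1]-h[0])[1::-1]),"window",w.round(4))
g=cv2.imread('pics/w1.png',0).astype(int)
o1={'ee_pos':np.array([.47698,.30997,.16077]),'eef_rot':np.array([3.1415,0,1.20604])}
for u in (300,345,352): print(u,g[272:306,u])
for u in (314,317,320): print("tail",u,g[112:130,u])
ax=np.array([np.cos(np.radians(-18.4)),np.sin(np.radians(-18.4))])
f=lambda uv,z:(px_z('wrist',uv,z,o1)[0][:2]-[.5032,.2996])@ax
for v in (117,118,119,120,121): print("tail y",v,f([317,v],.044).round(4))
for v in (279,280,281,282): print("head rear y",v,f([345,v],.036).round(4))
for v in (296,297,298,299,300): print("head front y",v,f([345,v],.036).round(4))
```

```text
holes [[0.5723, -0.0292, 0.074], [0.6259, 0.0043, 0.074]] mid [ 0.5991 -0.0125  0.074 ] dist 0.06322653850718729 ang 0.5592777634996265 window [ 0.5997 -0.0137  0.071 ]
300 [105 104 105 102 106 118 132 121 113 126 154 187 214 225 222 205 188 197
 214 222 223 223 223 222 222 221 218 202 184 172 170 170 170 171]
345 [105 105 105 112 117 118 116 123 149 184 218 233 237 236 232 229 229 229
 231 232 232 230 225 223 221 210 190 175 170 170 172 170 170 171]
352 [106 106 108 120 133 124 113 129 158 194 220 217 182 183 219 231 232 232
 232 231 230 230 230 228 222 206 184 173 169 171 171 171 171 171]
tail 314 [102 100 101 102 101 104 110 116 123 126 127 117  99  75  54  51  51  51]
tail 317 [102 100 102 100 102 104 110 119 123 125 125 112  86  61  50  48  47  53]
tail 320 [108 112 114 110 107 109 114 120 126 130 130 128 117  99  79  71  69  75]
tail y 117 -0.0995
tail y 118 -0.0986
tail y 119 -0.0977
tail y 120 -0.0968
tail y 121 -0.0959
head rear y 279 0.0771
head rear y 280 0.0784
head rear y 281 0.0797
head rear y 282 0.0809
head front y 296 0.0991
head front y 297 0.1005
head front y 298 0.1018
head front y 299 0.1031
head front y 300 0.1044
```

The consistent values are head centre 91.2 mm ahead of the TCP along the tool's y, ring centre (0.5994, −0.0131), hole axis 0.553 rad and hole spacing 63.2 mm (spec 64).

```bash
python3 -c "
from h import *
twist(here(),[.5515,.0645,.155,.553],8)"
```

```text
row cm [-0.873 -1.247] z 0.005 wz 0.0049 n 8 radius 0.555-0.651 q1 end 0.12 q6 end -0.44
```

```bash
python3 -m inch '[-0.873,-1.247,0,0,0,0.005,0,-0.873,-1.247,0,0,0,0.005,0,-0.873,-1.247,0,0,0,0.005,0,-0.873,-1.247,0,0,0,0.005,0,-0.873,-1.247,0,0,0,0.005,0,-0.873,-1.247,0,0,0,0.005,0,-0.873,-1.247,0,0,0,0.005,0,-0.873,-1.247,0,0,0,0.005,0, 0,0,1.5,0,0,0,0, 0,0,1.5,0,0,0,0, 0,0,1.5,0,0,0,0, 0,0,1.5,0,0,0,0, 0,0,0.7,0,0,0,0, 0,0,0,0,0,0,0, 0,0,0,0,0,0,0]'
python3 - <<'E'
from h import *
o=ctrl.get_obs(); print(np.round(here(o),4),o['eef_rot'].round(4),o['force'].round(2),o['moment'].round(3))
twist(here(o),[.5515,.0645,.085,.553],1)
a,d=ctrl.camera("scene"); x,y=proj('scene',[.5994,-.0131,.08])[0]; print(x,y)
yw=here(o)[3]; T=R.from_euler('xyz',o['eef_rot']).as_matrix(); p=lambda v:np.array(o['ee_pos'])+T@np.array(v)
for s in (1,-1): print("pin tip px",proj('scene',p([s*.032,.0912,-.0007]))[0], "hole px",proj('scene',[.5994+s*.032*np.cos(.553),-.0131+s*.032*np.sin(.553),.074])[0])
x,y=int(x),int(y); x=max(60,min(580,x));y=max(45,min(355,y)); save(cv2.resize(a[y-45:y+45,x-60:x+60],(780,585),interpolation=cv2.INTER_CUBIC),'s3.png'); print(x-60,y-45)
E
```

```text
time_s: 12.88
ee_pos: [0.5521, 0.0637, 0.0891]
eef_rot: [3.141, -0.001, 0.551]
force: [0.4, -1.2, -2.7]
grip_width: 0.0157
[0.5521 0.0637 0.0891 0.551 ] [ 3.1412e+00 -7.0000e-04  5.5100e-01] [ 0.4  -1.25 -2.74] [ 0.094 -0.126  0.022]
row cm [-0.012 -0.096] z 0.414 wz -0.002 n 1 radius 0.555-0.555 q1 end 0.12 q6 end -0.44
316.971659482329 214.2187266771783
pin tip px [325.82181818 214.22801105] hole px [325.86367352 217.43153193]
pin tip px [307.99697116 210.35528529] hole px [308.15621616 213.57241556]
256 169
```

View pics/s3.png

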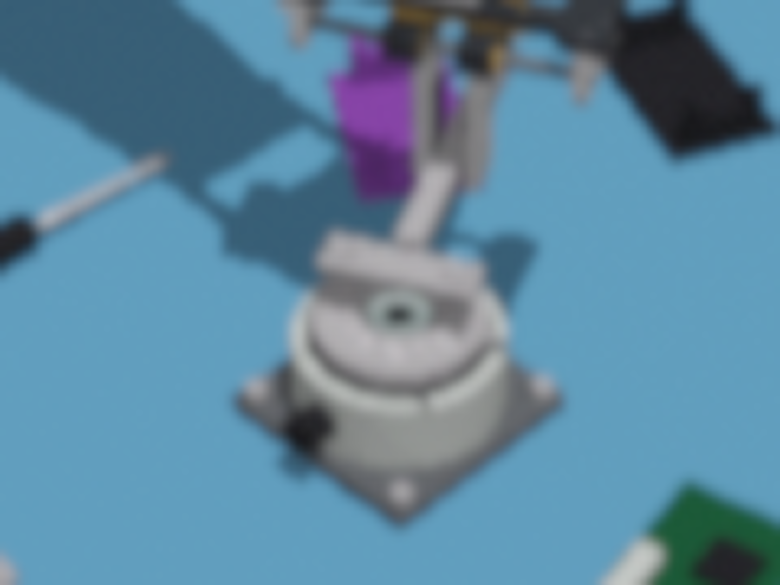

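The scene crop shows the head (mid at (400,265)) centred over the ring, with the window at (400,313). Applying the 1 mm correction and lowering gently.

```bash
python3 -m inch '[-0.01,-0.1,0.4,0,0,-0.002,0, 0,0,0.4,0,0,0,0, 0,0,0.3,0,0,0,0, 0,0,0.3,0,0,0,0, 0,0,0.2,0,0,0,0, 0,0,0.2,0,0,0,0, 0,0,0,0,0,0,0,0,0,0,0,0,0,0]'
python3 -c "
from h import *
o=ctrl.get_obs(); print(np.round(here(o),4),o['eef_rot'].round(4),o['force'].round(2),o['moment'].round(3))"
```

```text
time_s: 13.92
ee_pos: [0.5512, 0.0645, 0.0707]
eef_rot: [3.142, -0.0, 0.553]
force: [0.0, -0.3, -3.3]
grip_width: 0.0158
[0.5512 0.0645 0.0707 0.553 ] [ 3.1415e+00 -1.0000e-04  5.5300e-01] [ 0.05 -0.29 -3.33] [ 0.054 -0.099 -0.023]
```

No contact force with the tips below the ring's top face, so the pins are entering. Continuing to seat them.

```bash
python3 -m inch '[0,0,0.2,0,0,0,0, 0,0,0.2,0,0,0,0, 0,0,0.15,0,0,0,0, 0,0,0.1,0,0,0,0, 0,0,0.08,0,0,0,0, 0,0,0,0,0,0,0]'
python3 -c "
from h import *
o=ctrl.get_obs(); print(np.round(here(o),4),o['eef_rot'].round(4),o['force'].round(2),o['moment'].round(3))"
```

```text
time_s: 14.68
ee_pos: [0.5512, 0.0646, 0.0635]
eef_rot: [3.142, -0.0, 0.553]
force: [-0.9, -0.3, -1.0]
grip_width: 0.0156
[0.5512 0.0646 0.0635 0.553 ] [ 3.1415e+00 -2.0000e-04  5.5300e-01] [-0.93 -0.25 -1.03] [ 0.02   0.049 -0.1  ]
```

Head contact is starting, since the carried weight is dropping off. A slight press to confirm it is seated.

```bash
python3 -m inch '[0,0,0.03,0,0,0,0, 0,0,0.03,0,0,0,0, 0,0,0,0,0,0,0]'
python3 - <<'E'
from h import *
o=ctrl.get_obs(); print(np.round(here(o),4),o['eef_rot'].round(4),o['force'].round(2),o['moment'].round(3))
# arc rows: rotate clockwise by 0.08 about ring axis
C=np.array([.5994,-.0131]); x,y,z,yw=here(o); d=-.08; c,s=np.cos(d),np.sin(d)
n=C+np.array([[c,-s],[s,c]])@(np.array([x,y])-C); twist([x,y,z,yw],[*n,z,yw+d],1)
E
```

```text
time_s: 15.05
ee_pos: [0.5513, 0.0647, 0.0631]
eef_rot: [3.141, -0.0, 0.553]
force: [-3.2, 1.4, 4.3]
grip_width: 0.0158
[0.5513 0.0647 0.0631 0.5531] [ 3.1415e+00 -4.0000e-04  5.5310e-01] [-3.23  1.43  4.26] [ 0.057  0.324 -0.109]
row cm [0.731 0.029] z -0.0 wz 0.08 n 1 radius 0.562-0.562 q1 end 0.12 q6 end -0.35
```

Seated, with the head flush and about 7 N down. Turning clockwise in 0.08 rad rows.

```bash
python3 -m inch '[0.73,0.03,0,0,0,0.08,0, 0.73,0.03,0,0,0,0.08,0, 0.73,0.03,0,0,0,0.08,0, 0.73,0.03,0,0,0,0.08,0]'
cat > s.py <<'E'
from h import *
o=ctrl.get_obs(); h=here(o); C=np.array([.5994,-.0131]); v=np.array(h[:2])-C; f=o['force'][:2]; t=np.array([v[1],-v[0]])/np.linalg.norm(v)
print(np.round(h,4),"lever",np.linalg.norm(v).round(4),"F tang cw %.1f rad %.1f"%(f@t,f@v/np.linalg.norm(v)),o['force'].round(2),o['moment'].round(3))
E
python3 s.py
```

```text
time_s: 15.55
ee_pos: [0.5784, 0.075, 0.063]
eef_rot: [3.141, 0.0, 0.23]
force: [-3.6, -5.1, 4.7]
grip_width: 0.0159
[0.5784 0.075  0.063  0.2303] lever 0.0906 F tang cw -4.7 rad -4.1 [-3.64 -5.06  4.71] [-1.193  0.329 -0.11 ]
```

```bash
python3 -m inch '[0.73,0.03,0,0,0,0.08,0, 0.73,0.03,0,0,0,0.08,0, 0.73,0.03,0,0,0,0.08,0, 0.73,0.03,0,0,0,0.08,0]'; python3 s.py;  python3 -m inch '[0.37,0.015,0,0,0,0.04,0, 0.37,0.015,0,0,0,0.04,0, 0.37,0.015,0,0,0,0.04,0]'; python3 s.py
```

```text
time_s: 16.05
ee_pos: [0.6074, 0.0772, 0.063]
eef_rot: [3.141, -0.0, -0.089]
force: [-2.8, -2.8, 3.9]
grip_width: 0.0156
[ 0.6074  0.0772  0.063  -0.0895] lever 0.0907 F tang cw -2.6 rad -3.0 [-2.85 -2.8   3.91] [-0.955  0.466  0.057]
time_s: 16.42
ee_pos: [0.6183, 0.0755, 0.063]
eef_rot: [3.141, -0.0, -0.208]
force: [-2.4, -1.9, 3.8]
grip_width: 0.0156
[ 0.6183  0.0755  0.063  -0.2082] lever 0.0906 F tang cw -2.0 rad -2.3 [-2.44 -1.88  3.84] [-0.618  0.493  0.096]
```

```bash
for i in 1 2 3; do python3 -m inch '[0.27,0.011,0,0,0,0.03,0, 0.27,0.011,0,0,0,0.03,0]' >/dev/null; python3 s.py; done
```

```text
[ 0.6235  0.0742  0.063  -0.2683] lever 0.0906 F tang cw -2.1 rad -3.0 [-2.78 -2.33  5.08] [-0.697  0.411  0.141]
[ 0.6288  0.0727  0.063  -0.3283] lever 0.0907 F tang cw -0.8 rad -0.9 [-1.02 -0.64  4.91] [-0.504  0.312  0.138]
[ 0.6338  0.0707  0.063  -0.3884] lever 0.0906 F tang cw -0.8 rad -1.2 [-1.24 -0.8   3.99] [-0.455  0.256  0.279]
```

```bash
cat >> s.py <<'E'
r=np.array(o['ee_pos'])-[*C,.074]; print("   turned %.3f  Mz about axis %.3f"%(.553-h[3],o['moment'][2]+np.cross(r,o['force'])[2]))
E
for i in 1 2 3 4; do python3 -m inch '[0.18,0.007,0,0,0,0.02,0, 0.18,0.007,0,0,0,0.02,0]' >/dev/null; python3 s.py; done
```

```text
[ 0.6371  0.0693  0.063  -0.4279] lever 0.0906 F tang cw 0.3 rad 0.2 [0.38 0.09 4.74] [-0.272  0.098  0.259]
   turned 0.981  Mz about axis 0.231
[ 0.6403  0.0678  0.0631 -0.4679] lever 0.0907 F tang cw 0.2 rad 0.9 [0.61 0.7  4.99] [-0.083  0.036  0.319]
   turned 1.021  Mz about axis 0.298
[ 0.6435  0.0661  0.063  -0.5079] lever 0.0907 F tang cw -0.5 rad 1.9 [0.51 1.86 5.01] [ 0.042 -0.178  0.301]
   turned 1.061  Mz about axis 0.343
[ 0.6463  0.0645  0.063  -0.5478] lever 0.0907 F tang cw -6.1 rad 4.8 [-2.73  7.24  7.98] [0.929 0.754 0.468]
   turned 1.101  Mz about axis 1.019
```

Torque about the ring axis jumped from about 0.3 to 1.0 N m, so it is reaching the stop. Pushing a little further to confirm.

```bash
for i in 1 2; do python3 -m inch '[0.09,0.003,0,0,0,0.01,0, 0.09,0.003,0,0,0,0.01,0]' >/dev/null; python3 s.py; done
```

```text
[ 0.6467  0.0643  0.0627 -0.5667] lever 0.0907 F tang cw -12.7 rad 4.1 [-8.68 10.09  9.24] [1.47  1.692 0.684]
   turned 1.120  Mz about axis 1.834
[ 0.6472  0.0639  0.0625 -0.5862] lever 0.0906 F tang cw -21.1 rad 2.3 [-16.66  13.08  12.73] [2.047 3.013 0.748]
   turned 1.139  Mz about axis 2.655
```

That is a hard stop, with torque climbing linearly to 2.7 N m and no further ring motion. Backing off to centre the pins in their clearance, without dragging the ring back.

```bash
python3 -m inch '[-0.18,-0.007,0,0,0,-0.02,0, -0.18,-0.007,0,0,0,-0.02,0]' >/dev/null; python3 s.py; for i in 1 2; do python3 -m inch '[-0.18,-0.007,-0.02,0,0,-0.02,0, 0,0,0,0,0,0,0]' >/dev/null; python3 s.py; done
```

```text
[ 0.6462  0.0645  0.0629 -0.5463] lever 0.0906 F tang cw 0.9 rad 2.8 [2.24 1.93 5.34] [-0.034 -0.246  0.278]
   turned 1.099  Mz about axis 0.194
[ 0.6449  0.065   0.0631 -0.5274] lever 0.0904 F tang cw 2.0 rad 2.8 [3.16 1.37 3.76] [-0.153 -0.578  0.109]
   turned 1.080  Mz about axis -0.075
[ 0.6431  0.0657  0.0631 -0.5068] lever 0.0901 F tang cw 3.7 rad 1.1 [ 3.78 -0.83  3.37] [-0.56  -0.564  0.196]
   turned 1.060  Mz about axis -0.139
```

```bash
python3 -m inch '[0,0,-0.1,0,0,0,0, 0,0,-0.1,0,0,0,0, 0,0,-0.2,0,0,0,0, 0,0,-0.2,0,0,0,0, 0,0,0,0,0,0,0]'; python3 s.py
```

```text
time_s: 20.05
ee_pos: [0.643, 0.0659, 0.0692]
eef_rot: [3.142, 0.0, -0.507]
force: [0.5, 0.2, -3.8]
grip_width: 0.0153
[ 0.643   0.0659  0.0692 -0.5071] lever 0.0903 F tang cw 0.4 rad 0.4 [ 0.53  0.18 -3.77] [ 0.019 -0.054 -0.028]
   turned 1.060  Mz about axis -0.062
```

Free, with only the spanner's weight on the wrist. Lifting clear and planning the way back to the rest.

```bash
python3 -m inch '[0,0,-0.4,0,0,0,0, 0,0,-0.8,0,0,0,0, 0,0,-1.5,0,0,0,0, 0,0,-1.5,0,0,0,0, 0,0,-1.5,0,0,0,0, 0,0,-1.5,0,0,0,0, 0,0,-1.4,0,0,0,0, 0,0,0,0,0,0,0]'
python3 - <<'E'
from h import *
o=ctrl.get_obs(); a,d=ctrl.camera("top"); 
twist(here(o),[.5032,.2996,here(o)[2],1.251],15)
x,y=342,186; save(cv2.resize(a[y-40:y+40,x-50:x+50],(750,600),interpolation=cv2.INTER_CUBIC),'t4.png')
for r in ctrl.place_of("top","hole_0")[:3]: print(r, px_z('top',r['centre'],.074)[0])
E
```

```text
time_s: 21.05
ee_pos: [0.6436, 0.066, 0.1565]
eef_rot: [-3.141, -0.002, -0.507]
force: [0.2, 0.0, -4.3]
grip_width: 0.0156
row cm [-0.468 -2.019] z -0.0 wz -0.1172 n 15 radius 0.586-0.670 q1 end 0.54 q6 end -0.71
{'centre': [344.5, 177.3], 'score': 0.64} [ 0.62154271 -0.02728086  0.074     ]
{'centre': [337.4, 194.4], 'score': 0.64} [ 0.56627393 -0.00366312  0.074     ]
```

View pics/t4.png

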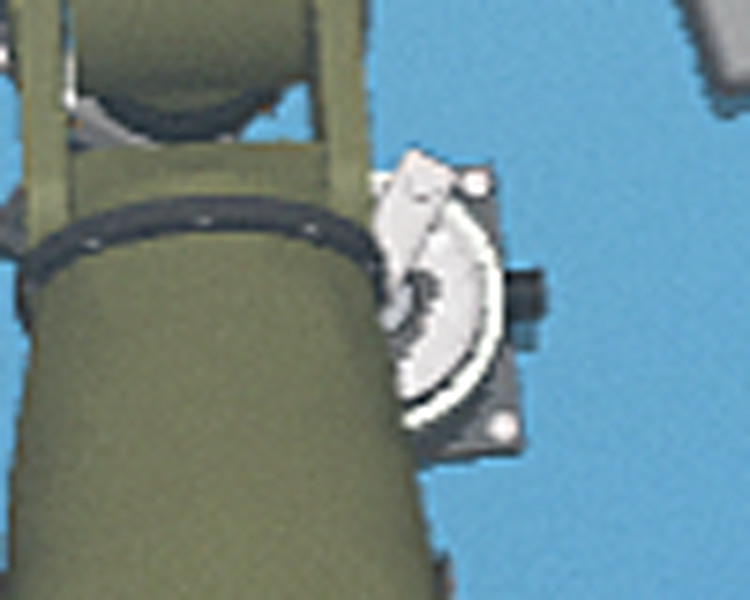

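The arm hides most of the ring in this view: the head is at (410,220) and the window at (405,300). I'll check the ring again from the clear side. Returning to the rest.

```bash
python3 -m inch '[-0.47,-2.02,0,0,0,-0.117,0,-0.47,-2.02,0,0,0,-0.117,0,-0.47,-2.02,0,0,0,-0.117,0,-0.47,-2.02,0,0,0,-0.117,0,-0.47,-2.02,0,0,0,-0.117,0,-0.47,-2.02,0,0,0,-0.117,0,-0.47,-2.02,0,0,0,-0.117,0,-0.47,-2.02,0,0,0,-0.117,0,-0.47,-2.02,0,0,0,-0.117,0,-0.47,-2.02,0,0,0,-0.117,0,-0.47,-2.02,0,0,0,-0.117,0,-0.47,-2.02,0,0,0,-0.117,0,-0.47,-2.02,0,0,0,-0.117,0,-0.47,-2.02,0,0,0,-0.117,0,-0.47,-2.02,0,0,0,-0.117,0,0,0,0,0,0,0,0,0,0,0,0,0,0,0]'
python3 - <<'E'
from h import *
o=ctrl.get_obs(); print(o['eef_rot']); twist(here(o),[.5032,.2996,.0157,1.251],1)
a,d=ctrl.camera("top"); H=[]
for r in ctrl.place_of("top","hole_0")[:3]: H.append(px_z('top',r['centre'],.074)[0]); print(r, H[-1])
e=H[1]-H[0]; print("ring hole axis",np.arctan2(e[1],e[0])%np.pi)
x,y=342,186; save(cv2.resize(a[y-25:y+25,x-30:x+30],(720,600),interpolation=cv2.INTER_CUBIC),'t5.png')
E
```

```text
time_s: 23.28
ee_pos: [0.503, 0.2997, 0.1549]
eef_rot: [-3.141, 0.0, 1.246]
force: [0.6, 0.9, -3.8]
grip_width: 0.0155
[-3.14147825e+00  2.70058249e-04  1.24609527e+00]
row cm [-0.005  0.021] z 13.916 wz -0.0049 n 1 radius 0.586-0.586 q1 end 0.54 q6 end -0.71
{'centre': [336.5, 196.7], 'score': 0.93} [ 0.5588865  -0.00068365  0.074     ]
{'centre': [345.4, 173.3], 'score': 0.63} [ 0.63458306 -0.03040448  0.074     ]
ring hole axis 2.767454827081165
```

View pics/t5.png

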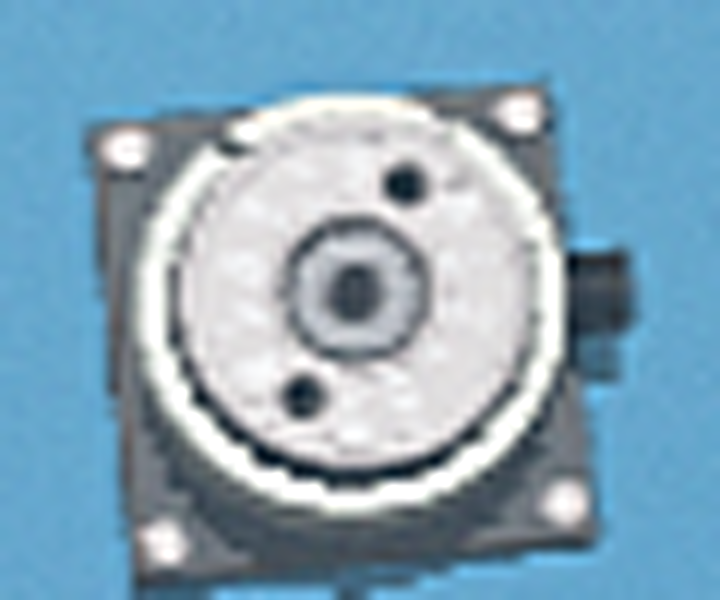

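The ring shows clear now, holes at crop (405,184) and (302,397), turned clockwise from before. Lowering the spanner onto its ribs.

```bash
python3 -m inch '[0,0.02,1.4,0,0,-0.005,0, 0,0,1.4,0,0,0,0, 0,0,1.4,0,0,0,0, 0,0,1.4,0,0,0,0, 0,0,1.4,0,0,0,0, 0,0,1.4,0,0,0,0, 0,0,1.4,0,0,0,0, 0,0,1.4,0,0,0,0, 0,0,1.4,0,0,0,0, 0,0,0.6,0,0,0,0, 0,0,0.4,0,0,0,0, 0,0,0.25,0,0,0,0, 0,0,0,0,0,0,0, 0,0,0,0,0,0,0]'
python3 - <<'E'
from h import *
o=ctrl.get_obs(); print(np.round(here(o),4),o['force'].round(2),o['moment'].round(3))
def ang(g,pts):
    c=[]
    for u,v in pts:
        u0,v0=int(round(u))-3,int(round(v))-3; W=g[v0:v0+7,u0:u0+7].astype(float); W=np.clip(np.median(W)-15-W,0,None); yy,xx=np.mgrid[:7,:7]
        c.append([u0+(W*xx).sum()/W.sum(),v0+(W*yy).sum()/W.sum()])
    P=px_z('top',c,.074); e=P[0]-P[1]; return np.round(c,2).tolist(),np.arctan2(e[1],e[0]),np.linalg.norm(e),P.mean(0).round(4)
g=cv2.imread('pics/top.png',0); print(ang(g,[(336.9,177.),(349.,194)]))
a=cv2.imread('pics/t5.png',0); a=cv2.resize(a,(60,50),interpolation=cv2.INTER_AREA); G=np.zeros((400,640),np.uint8); G[161:211,312:372]=a; print(ang(G,[(345.5,176.),(337,194)]))
E
```

```text
time_s: 25.12
ee_pos: [0.503, 0.2999, 0.017]
eef_rot: [3.141, -0.0, 1.253]
force: [-0.8, -0.2, -3.2]
grip_width: 0.0156
[0.503  0.2999 0.017  1.2531] [-0.84 -0.16 -3.22] [ 0.062 -0.078 -0.007]
([[336.48, 177.21], [348.22, 194.27]], np.float64(0.5825725035401683), np.float64(0.06656970484664303), array([ 0.5942, -0.0199,  0.074 ]))
([[345.21, 176.07], [336.86, 193.54]], np.float64(-0.4554996138266623), np.float64(0.06286074478478568), array([ 0.5973, -0.0158,  0.074 ]))
```

By the top camera the ring turned about 1.04 rad. Lowering the last 1.4 mm and releasing.

```bash
python3 -m inch '[0,0,0.07,0,0,0,0, 0,0,0.07,0,0,0,0, 0,0,0,0,0,0,0, 0,0,0,0,0,0,0]'; python3 s.py
```

```text
time_s: 25.62
ee_pos: [0.503, 0.2998, 0.0156]
eef_rot: [3.141, -0.0, 1.253]
force: [-3.2, -1.5, 4.3]
grip_width: 0.0157
[0.503  0.2998 0.0156 1.2531] lever 0.3275 F tang cw -3.5 rad -0.5 [-3.19 -1.54  4.34] [-0.247  0.394 -0.007]
   turned -0.700  Mz about axis 1.139
```

```bash
python3 -m inch '[0,0,0,0,0,0,1, 0,0,0,0,0,0,1, 0,0,0,0,0,0,1, 0,0,0,0,0,0,1, 0,0,0,0,0,0,1, 0,0,0,0,0,0,1,0,0,0,0,0,0,1,0,0,0,0,0,0,1,0,0,0,0,0,0,1]' && python3 -m inch '[0,0,-0.5,0,0,0,1, 0,0,-1.2,0,0,0,1, 0,0,-1.5,0,0,0,1, 0,0,-2,0,0,0,1, 0,0,-2,0,0,0,1, 0,0,-2,0,0,0,1, 0,0,-2,0,0,0,1, 0,0,-2,0,0,0,1, 0,-3,-1.3,0,0,0,1, 0,0,0,0,0,0,1, 0,0,0,0,0,0,1]'
sed -i 's/m=(abs(P\[...,0\]-.52)/m=(abs(P[...,0]-.52)/' b.py; python3 b.py w6.png
```

```text
time_s: 26.75
ee_pos: [0.5029, 0.2998, 0.0153]
eef_rot: [3.142, -0.0, 1.253]
force: [0.0, -0.5, -0.5]
grip_width: 0.0939
time_s: 28.12
ee_pos: [0.4747, 0.309, 0.1606]
eef_rot: [3.141, -0.0, 1.253]
force: [0.4, 0.6, 0.1]
grip_width: 0.0939
[np.float64(0.4747127486947489), np.float64(0.3090369104545303), np.float64(0.16055955308058184), np.float64(1.2531518298544349)]
wide_grip 0.58 [322.6 213.1] [0.5008 0.3016 0.035 ]
wide_head 0.77 [323.5 288.9] [0.593  0.2723 0.026 ]
pin_a 0.68 [296.7 281.8] [0.5794 0.2433 0.017 ]
pin_a 0.57 [350.2 277.9] [0.5943 0.3052 0.017 ]
rest_wide 0.91 [168.8 179.4] [0.4191 0.1434 0.    ]
rest_wide 0.75 [454.3 168.5] [0.5088 0.4554 0.    ]
rect (504.12225341796875, 299.1799011230469) 37.697509765625 198.02117919921875 64.646240234375
axis deg -17.839618776365107 off 0.4405073036747693 width handle 0.015510383765024172 head 0.030797996461216837 head mid 0.4278436505926013 z 0.043151982660282195 len 0.1946798253487102
grip [0.48214512 0.30759001] if len seen
```

View pics/w6.png

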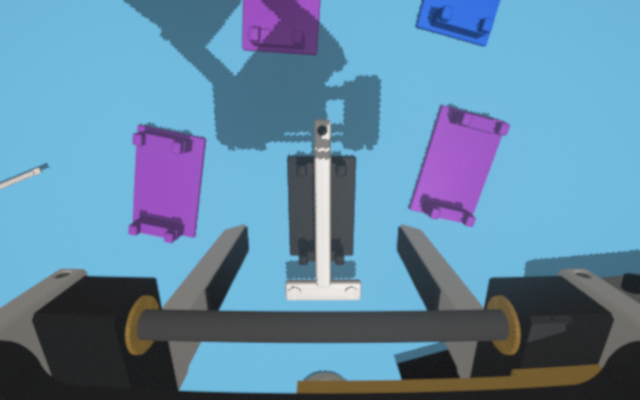

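The spanner lies flat on its black rest between the lugs: tail at (321,127), head at (323,290), handle top at z = 43 mm as at the start. The gripper is clear and open, so I'm handing in.

```bash
python3 -c "
from station import ctrl
print(ctrl.hand_in(), ctrl.get_obs()['time_s'])"
```

```text
the job is handed in; nothing more can be done
the job is handed in; nothing more can be done
```

The job is done and handed in at about 28 s of the 53 s allowed. The wide spanner (86 mm head, black rest on the left) locked the ring and is back on its rest.

- **Pins seated:** Both pins went down without resistance. The head sat flush at TCP z = 63 mm before I started turning.
- **Turned to the stop:** I turned clockwise until the torque about the ring axis climbed from about 0.3 to 2.7 N m with almost no further motion.
- **Laid back:** I backed off within the pin clearance, lifted out and set the spanner on the same ribs. It lies flat between the lugs with the handle top at 43 mm, as at the start.

**Last checks**
- The top camera puts the ring's turn at about 1.04 rad, against 1.10–1.14 rad of spanner motion. Pin play (up to 0.06 rad) and wind-up at the stop account for the difference. I didn't read the rim tab against the housing marks, so "at the stop" rests on the torque rise and this angle.
- The wide-spanner position measurements disagreed by about 2 mm along the handle. I used a value in between, and the pins fitted first time.
- The arm never went near the narrower spanner, the board or the lens cover, but I took no final picture of them.

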